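Open the jar lane: release the ratchet row stop and push it home

ROBOT

A 6-joint arm with a two-finger parallel gripper is mounted at the origin on the work surface. World frame = base frame: x ahead of the robot, y to its left, z up, the work surface at z = 0. Lengths are in m, angles in rad, forces in N, time in s.
With the tool pointing down it reaches from about 0.35 to 0.775 m from the base axis. Payload 7.3 kg.
Tool frame: the origin (TCP) lies at the very end of the fingers, on their centre line; the grasp point (between the pads) lies 19 mm behind it; z points along the fingers, y is the line along which they close (so a half turn about z gives the same grasp; the last joint's range is limited). The gripper opens to 92 mm and grips with 3 to 60 N. Pads are 19 mm wide; open, the fingers measure 130 mm over their backs; the gripper's body (75 mm by 190 mm) begins 47 mm behind the grasp point.
Start: joints at [-1.484, 0.342, 1.524, -0, 1.275, -0.146], TCP at [0.121, -0.511, 0.227] pointing down, gripper open.
Joint ranges: [-2.53, 2.53], [-0.77, 2.02], [0.04, 2.7], [-1, 4.14], [0.28, 2.66], [-3.11, 3.11]. Speed limits (rad/s): [2.57, 2.57, 3.14, 3.14, 3.14, 3.14].

INTERFACE

Orientations are given as [roll, pitch, yaw] about the fixed x, y, z axes, in that order (R = Rz(yaw) Ry(pitch) Rx(roll)).
In Python, from cell import robot gives the robot as it stands.
- The arm moves only by the tool apply_moves, never from a script. Its argument "motion" is text: rows parted by semicolons, each of 7 numbers parted by spaces: the opening in per cent of the stroke, from 0 (shut) to 100 (fully open), then the shift along the tool's x, y, z in cm, then the turn, a rotation vector about the tool's x, y, z in rad. A call has 1 to 20 rows; each row shifts and turns the commanded pose from where the row before left it, along the tool's axes as they then stand; what a row does not reach is not made up. A row lasts 1/8 s, in which the tool goes at most 62.5 mm and 10.7 degrees, less where a joint would pass 70% of its speed; a pose out of reach is approached as far as the arm can. A call with a gripper value outside its range is refused whole. The fingers move at their own pace and stop on an object; "force" is the grip in N (left out, the last holds). Time passes only in rows, so rows that do not move let the fingers close. It gives the time, the measured TCP pose, the force, the opening and the grip force at its end, in the units of the state.
- robot.observe(): the state, without advancing time (a new reading comes with each control period).
- robot.read_camera(name): name is "scene" or "side" or "wrist"; returns a dict with "img" (384x512x3 uint8, red, green, blue), "fovy" (degrees; the focal length in pixels is half the picture's height over the tangent of half this angle, whatever the lens; pixels are square), "cx", "cy" (the principal point, pixels), "R" (3x3) and "t" (3): a world point X has camera coordinates R X + t; the wrist camera has in their place "hand_eye" (4x4, takes a point from camera to tool coordinates, whose origin is the TCP and whose axes are the flange's). Camera axes: x right, y down, z forward; pixel columns grow to the right and rows downward; lengths in m; the calibration is good to about 2 mm. A picture is of the moment at which its call begins: read the wrist's pose just before it. There is no depth.
- robot.hand_in(): hands the job in; it is judged then, once.
Trained networks look in a picture, given as the dict that the camera call returned (one of the last four; its "shot" number tells which), for a name from the list of things; names that differ only in an ending like _2 or _b are one class to them, and where a whole thing is asked for, a point or a joint stands for the part that bears it (a point fixed in the world has none). Each returns a list of dicts, best first, with "score" (0 to 1); they miss things now and then, are a little off and sometimes report something else, mostly with a low value. They report only what shows in the picture. A call takes as long as a camera call.
- robot.search_frame(target, picture): "centre" ([x, y, z] in m, in world coordinates, good to about 4 mm: the middle of the surface that is visible of it).
- robot.trace(target, picture): "pixels" (384x512 bool, what is visible of it).
The state is a dict: "time": time; "qpos": joint angles; "qvel": joint speeds; "joint_efforts": joint torques, N m; "tool_pos": TCP position; "tool_rot": TCP orientation; "contact_force": force on the tool from outside, world axes, zero at the start; "torque": the same for the moment, N m; "opening": finger opening in m; "grip_force": force on a finger pad.
Only numpy, scipy, OpenCV 4.12 (cv2) and the standard library are available. Lean on these libraries where they do the work, as an engineer would, in place of code of your own. Each camera call takes 0.05 s, during which the arm holds its last target. There are 200 camera calls.

TASK

Make room for more jam jars in the lane: with your fingertips, press down the release pad on the row stop and, keeping it down, push the stop by its thumb rest all the way back along its bar until it is fully home against the end stop. Then let go so that the pad springs up. Only press and push, without gripping the thumb rest; leave the jars, the syrup bottle and the jug standing where they are.

Things in the scene. Friction and masses are not known exactly. Their poses are not given: they have to be found in the camera images.
- row_stop (a joint): Slide of the row stop (black carriage 80 mm long on a steel bar) along lane +x, m: 0 forward by the jars, 0.136 home against the end stop; starts at 0 to 0.06. Its ratchet (8 mm teeth) lets pushes to the back go no more than one tooth unless the release pad is held down; then it slides freely with about 1 N of friction. Towards the jars it clicks along, also if dragged.
- release (a joint): Travel of the release pad, m: 0 up, 0.012 fully down on its stop. It moves straight down in the carriage on a spring (3.5 N to start, 6.2 N fully down) and springs up when let go; where its pawl rides on a tooth it rests up to 5 mm low. More than 6 mm down frees the ratchet; it must be kept down while the stop is pushed.
- release_top (a point): Centre of the top face of the release pad, a level ribbed aluminium plate 52 mm along the bar by 34 mm across on top of the carriage; 70 mm above the table when fully up. It rides with the row stop and sinks with the pad. Its x axis points along the bar to the back (home), z up. Free space above it.
- thumb_rest (a point): Centre of the front face of the thumb rest, the black upright plate at the pad's rear end: 10 mm thick (16 with the rib on its back), 42 mm wide, face 60 to 105 mm above the table, 30 mm behind the pad's centre and 4 mm behind its edge. It is pushed along its +x, to the back. A fingertip standing on the pad close to it presses the pad and pushes the stop at once. Rides with the row stop.
- jaw_plate (a point): Middle of the top front edge of the jaw plate: a black plate 10 mm thick, 78 mm wide, 54 mm high, from the carriage's front end across the lane behind the jars (18 to 96 mm to the +y side of the bar). Rides with the row stop.
- lane: Jar lane, a fixed wooden board 365 mm long (x -200 to 165 mm), 135 mm wide (y -31 to 105), 6 mm thick, rims 22 mm high. Origin on the table under the bar; +x along the bar to the back (home), +y across the lane. The steel bar (20 mm wide, top 44 mm up, saw teeth below) runs at y = 0 between a post (x = -110 mm, 56 mm high) and the end stop, a steel block 60 mm high at x = 135 to 157 mm.
- jar_a: Small amber glass jar with white cap and paper label, 44 mm across, 52 mm high, standing at the front of the lane. Origin at the centre of its underside. Leave alone.
- jar_b: The same kind of jar, standing behind the first in the lane, just in front of the jaw plate. Origin at the centre of its underside. Leave alone.
- syrup: Amber syrup bottle with black cap, 56 mm across, 150 mm high, standing on the table beside the front of the lane. Origin at the centre of its underside. Leave alone.
- jug: Small steel jug with a handle, 72 mm across, 75 mm high, standing on the table off the back end of the lane. Origin at the centre of its underside. Leave alone.

How it is judged:
On the way, in this order (a step that is already met when the one before it is completed fails the run):
1. the release pad is pressed down while the stop is still near its starting place (value of joint release above 0.005 m and contact force between the fingers and release above 0.5 N and value of joint row_stop below 0.09 m), for 0.1 s.
2. the row stop is pushed home (value of joint row_stop above 0.13 m), for 0.2 s.
At the end, for the whole second after the job is handed in: The row stop rests within 6 mm of its end stop, its release pad is up again (less than 5.5 mm down, its pawl in the last tooth), and the two jars, the syrup bottle and the jug stand upright within 25 mm of where they were (value of joint row_stop above 0.13 m and value of joint release below 0.0055 m and velocity of joint row_stop between -0.01 and 0.01 m/s and distance of each of jar_a, jar_b, syrup, jug from where it was at the start of the episode below 0.025 m and angle between each of jar_a, jar_b, syrup, jug's own z axis and vertical below 0.2 rad); the robot touches nothing.
It fails at once if the jar a is lifted, knocked over or shoved more than 25 mm (height (world z) of jar_a above 0.021 m or angle between jar_a's own z axis and vertical above 0.35 rad or distance of jar_a from where it was at the start of the episode above 0.025 m).
It fails at once if the jar b is lifted, knocked over or shoved more than 25 mm (height (world z) of jar_b above 0.021 m or angle between jar_b's own z axis and vertical above 0.35 rad or distance of jar_b from where it was at the start of the episode above 0.025 m).
It fails at once if the syrup is lifted, knocked over or shoved more than 25 mm (height (world z) of syrup above 0.015 m or angle between syrup's own z axis and vertical above 0.35 rad or distance of syrup from where it was at the start of the episode above 0.025 m).
It fails at once if the jug is lifted, knocked over or shoved more than 25 mm (height (world z) of jug above 0.015 m or angle between jug's own z axis and vertical above 0.35 rad or distance of jug from where it was at the start of the episode above 0.025 m).
It fails at once if the thumb rest is pinched between the fingers (contact force between the fingers and row_stop_c3 above 1 N and contact force between the fingers and row_stop_c4 above 1 N).
It also fails if it takes over 38 s, if anything falls off the work surface, if the arm or the gripper's body presses on something with over 40 N, if the wrist force passes 120 N, or if a joint passes its speed limit or range.

## Working session

There is one attempt and no reset: what is moved stays moved. The work goes in short steps, Python scripts to look and compute and a tool call to move; the robot and the scene stay as the last step left them, time stands still between calls to the robot, and variables do not carry over. Pictures are saved under pics/ and viewed, at most 10 in all, crops included, and the job is handed in when it is done.

Besides the shell and the picture viewer there is one more tool, called after ">>>" as name(argument=value, ...), one argument or row to a line, values as JSON. apply_moves: Moves the arm, as the interface text tells. Its arguments: {"type":"object","properties":{"motion":{"type":"string"},"force":{"type":"number"}},"required":["motion"]}

```bash
mkdir -p pics
python3 - <<'E'
from cell import robot
import cv2,numpy as np
s=robot.observe();print(s['tool_pos'],s['tool_rot'],s['opening'],s['time'])
ims=[]
for c in ['scene','side']:
    p=robot.read_camera(c);ims.append(p['img'][:,:,::-1])
    for n in ['release_top','thumb_rest','jaw_plate','lane','jar_a','syrup','jug']:
        for d in robot.search_frame(n,p)[:2]: print(c,n,np.round(d['centre'],3),round(d['score'],2))
    print(c,p['fovy'],p['cx'],p['cy'],p['R'],p['t'])
    cv2.imwrite(f'pics/{c}.png',p['img'][:,:,::-1])
cv2.imwrite('pics/both.png',cv2.resize(np.vstack(ims),(400,600)))
E
```

```text
[ 0.12111719 -0.51042609  0.22604093] [-3.14009541e+00 -2.16868004e-04  2.32818721e-01] 0.09173260597665744 0.0
scene release_top [ 0.635 -0.009  0.069] 0.66
scene release_top [ 0.641 -0.033  0.055] 0.64
scene thumb_rest [ 0.641 -0.034  0.052] 0.61
scene jaw_plate [ 0.642 -0.03   0.054] 0.78
scene lane [ 0.674 -0.031  0.004] 0.79
scene jar_a [0.797 0.002 0.055] 0.74
scene jar_a [ 0.749 -0.012  0.058] 0.7
scene syrup [ 0.643 -0.029  0.053] 0.73
scene syrup [0.716 0.132 0.086] 0.58
scene jug [ 0.402 -0.046  0.046] 0.77
scene 53.47520295300673 261.4388070810166 189.02181689803515 [[ 0.13389006  0.99097862  0.00590165]
 [ 0.59687452 -0.07588629 -0.79873781]
 [-0.79108423  0.1104656  -0.6016503 ]] [-0.13548351 -0.25556836  1.14209051]
side release_top [ 0.623 -0.005  0.062] 0.78
side thumb_rest [ 0.614 -0.006  0.055] 0.67
side jaw_plate [ 0.609 -0.007  0.053] 0.93
side lane [ 0.602 -0.036  0.009] 0.7
side jar_a [ 0.738 -0.008  0.051] 0.92
side jar_a [0.78  0.015 0.046] 0.57
side syrup [0.69  0.152 0.086] 0.84
side jug [ 0.372 -0.021  0.047] 0.68
side 57.21123016011976 257.54357225301936 193.2810754883575 [[-0.90260066 -0.43047663  0.00138781]
 [-0.31229627  0.65258066 -0.69036912]
 [ 0.29628211 -0.62356103 -0.72345598]] [0.53029516 0.20927266 0.59493295]
```

View pics/scene.png

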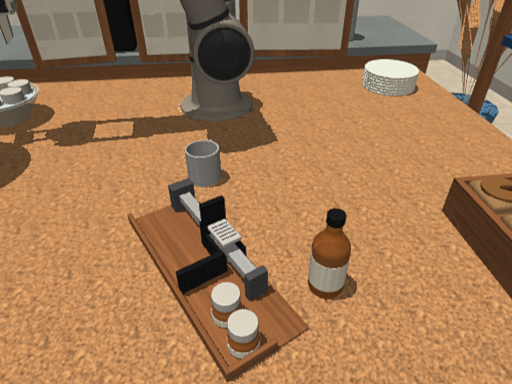

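View pics/side.png

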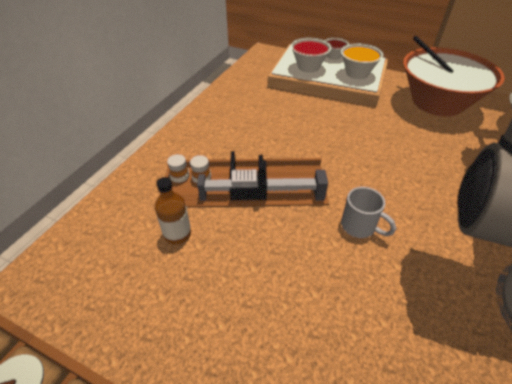

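The scene view shows the end stop at (181,190), thumb rest at (213,212), pad at (225,234), post at (256,278). The side view has the end stop at (321,180), pad at (244,177), post at (202,185). The stop is to be pushed roughly toward the robot. I'll zoom for accurate pixels.

Run:
```python
import cv2,numpy as np
a=cv2.imread('pics/scene.png')[175:305,165:285]; b=cv2.imread('pics/side.png')[145:215,185:335]
a=cv2.resize(a,None,fx=4,fy=4,interpolation=cv2.INTER_CUBIC)
b=cv2.resize(b,None,fx=5,fy=5,interpolation=cv2.INTER_CUBIC)
cv2.imwrite('pics/za.png',a);cv2.imwrite('pics/zb.png',b)
```

```text
(no output)
```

View pics/za.png

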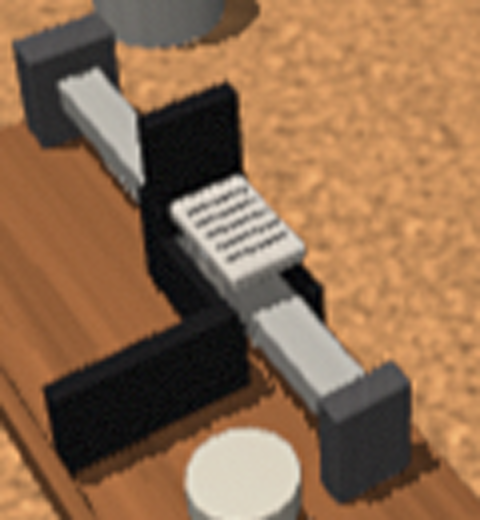

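View pics/zb.png

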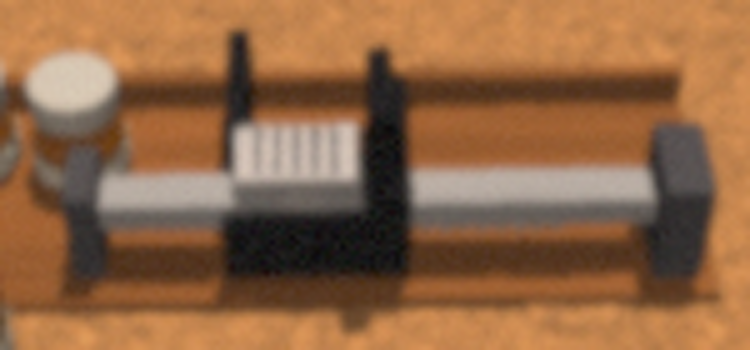

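Zoom: pad top in the scene crop is centred at (238,228), end stop top (67,38), post top (365,390). In the side crop, pad top is at (296,153), end stop (680,158), post (85,175).

Run:
```python
from cell import robot
import numpy as np
P={c:robot.read_camera(c) for c in ['scene','side']}
def un(c,u,v,z):
    p=P[c];f=192/np.tan(np.radians(p['fovy']/2))
    d=p['R'].T@np.array([(u-p['cx'])/f,(v-p['cy'])/f,1]);o=-p['R'].T@p['t']
    return o+d*(z-o[2])/d[2]
za=lambda u,v,z:un('scene',165+u/4-.4,175+v/4-.4,z)
zb=lambda u,v,z:un('side',185+u/5-.4,145+v/5-.4,z)
for n,A,B,z in [('pad',(238,228),(296,153),.069),('end',(67,38),(680,158),.06),('post',(365,390),(85,175),.056),('thumbtop',(190,106),None,.105)]:
    a=za(*A,z);print(n,a.round(4),zb(*B,z).round(4) if B else '')
E=lambda f,p,q,z:f(*p,z)-f(*q,z)
for f,q in [(za,((170,210),(235,276),(242,178),(303,245))),(zb,((358,125),(235,125),(360,180),(235,185)))]:
    for i in (0,2): 
        d=f(*q[i],.069)-f(*q[i+1],.069);print(d.round(4),np.arctan2(d[1],d[0]))
e=(za(67,38,.06)+zb(680,158,.06))/2;o=(za(365,390,.056)+zb(85,175,.056))/2
d=e-o;print('yaw',np.arctan2(d[1],d[0]),np.linalg.norm(d[:2]))
```

```text
pad [ 0.6317 -0.0084  0.069 ] [ 0.6229 -0.0074  0.069 ]
end [ 0.4828 -0.0805  0.06  ] [ 0.4794 -0.0832  0.06  ]
post [0.7086 0.0325 0.056 ] [0.7037 0.031  0.056 ]
thumbtop [ 0.5977 -0.0235  0.105 ] 
[-0.0401 -0.0237  0.    ] -2.608496389547781
[-0.0422 -0.0212  0.    ] -2.676069374296817
[-0.047  -0.0225  0.    ] -2.6950565029311706
[-0.0449 -0.0247  0.    ] -2.6379509586769587
yaw -2.674086518620598 0.2521475368228003
```

>>> apply_moves(
  motion="0 3.73 -2.31 0 0 0 0;0 3.73 -2.31 0 0 0 0;0 3.73 -2.31 0 0 0 0;0 3.73 -2.31 0 0 0 0;0 3.73 -2.31 0 0 0 0;0 3.73 -2.31 0 0 0 0;0 3.73 -2.31 0 0 0 0;0 3.73 -2.31 0 0 0 0;0 3.73 -2.31 0 0 0 0;0 3.73 -2.31 0 0 0 0;0 3.73 -2.31 0 0 0 0;0 3.73 -2.31 0 0 0 0;0 3.73 -2.31 0 0 0 0;0 3.73 -2.31 0 0 0 0;0 3.73 -2.31 0 0 0 0;0 3.73 -2.31 0 0 0 0;0 0 0 2 0 0 -0.06;0 0 0 2 0 0 -0.06;0 0 0 2 0 0 -0.06;0 0 0 1.6 0 0 -0.055",
  force=10,
)

```text
time: 3.4
tool_pos: [0.6163, -0.0134, 0.1497]
tool_rot: [-3.141, 0.001, 0.47]
contact_force: [0.9, 0.1, 0.4]
opening: 0.0009
grip_force: 0.0
```

Run:
```python
from cell import robot
import cv2,numpy as np
s=robot.observe();print(s['tool_pos'],s['tool_rot'],s['opening'],s['time'],s['contact_force'])
p=robot.read_camera('wrist');q=robot.read_camera('scene')
H=p['hand_eye'];print(H.round(3))
Ri=cv2.Rodrigues(np.array([0,0,0.]))[0]
from scipy.spatial.transform import Rotation as R
Rt=R.from_euler('xyz',s['tool_rot']).as_matrix();print(Rt.round(3))
for n in ['release_top','thumb_rest']:
    for im,l in ((p,'wrist'),(q,'scene')):
        for d in robot.search_frame(n,im)[:1]:print(l,n,np.round(d['centre'],4),round(d['score'],2))
a=cv2.resize(q['img'][135:305,125:305],(424,400),interpolation=cv2.INTER_CUBIC)
cv2.imwrite('pics/w.png',np.hstack([cv2.resize(p['img'],(370,278)),cv2.resize(a,(295,278))])[:,:,::-1])
```

```text
[ 0.61633502 -0.0134401   0.14965756] [-3.14113678e+00  7.91166521e-04  4.69773309e-01] 0.000932579267274281 3.4 [0.91727137 0.06250872 0.41487276]
[[-0.001 -0.969 -0.247  0.068]
 [ 1.    -0.001 -0.001 -0.   ]
 [ 0.001 -0.247  0.969 -0.158]
 [ 0.     0.     0.     1.   ]]
[[ 0.892  0.453 -0.001]
 [ 0.453 -0.892  0.   ]
 [-0.001 -0.    -1.   ]]
wrist release_top [ 0.63   -0.0063  0.0669] 0.64
scene release_top [ 0.6325 -0.0103  0.0685] 0.58
wrist thumb_rest [ 0.6414 -0.0174  0.0681] 0.81
scene thumb_rest [ 0.6421 -0.0351  0.056 ] 0.92
```

View pics/w.png

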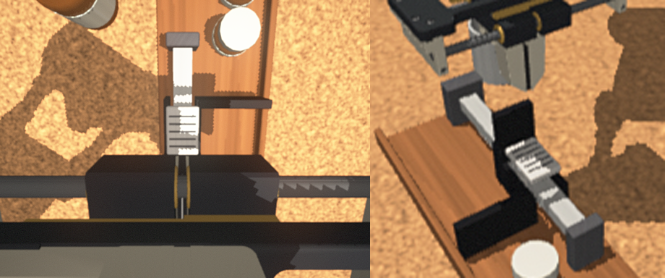

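The wrist picture (half left) shows the pad's front edge at about (182,107), sides at 167 and 199, in line with the gripper; its rear is hidden by the fingers. Locate that edge.

Run:
```python
from cell import robot
import cv2,numpy as np
s=robot.observe();p=robot.read_camera('wrist');H=p['hand_eye'];f=192/np.tan(np.radians(p['fovy']/2))
for n,u,v,z in [('padfrontL',167,107,.069),('padfrontR',199,107,.069),('posttop',183,40,.056)]:
    k=512/370;d=H[:3,:3]@np.array([(u*k-p['cx'])/f,(v*k-p['cy'])/f,1]);o=H[:3,3]
    t=(s['tool_pos'][2]-z-o[2])/d[2];print(n,(o+t*d).round(4))
```

```text
padfrontL [ 0.0357 -0.0156  0.0827]
padfrontR [0.0357 0.0169 0.0827]
posttop [0.1012 0.0007 0.0957]
```

>>> apply_moves(
  motion="0 -0.4 0 2 0 0 0;0 0 0 2 0 0 0;0 0 0 2 0 0 0;0 0 0 1.3 0 0 0;0 0 0 0.6 0 0 0;0 0 0 0.4 0 0 0;0 0 0 0.3 0 0 0;0 0 0 0.3 0 0 0;0 0 0 0 0 0 0;0 0 0 0 0 0 0",
)

```text
time: 5.0
tool_pos: [0.6135, -0.0154, 0.0623]
tool_rot: [3.141, -0.001, 0.468]
contact_force: [-0.8, 0.5, 5.6]
opening: 0.0005
grip_force: 2.4
```

>>> apply_moves(
  motion="0 0 0 0.3 0 0 0;0 0 0 0.3 0 0 0;0 0 0 0 0 0 0;0 0 0 0 0 0 0",
)

```text
time: 5.5
tool_pos: [0.6146, -0.015, 0.0581]
tool_rot: [3.14, -0.004, 0.468]
contact_force: [-2.1, 3.4, 15.2]
opening: 0.0004
grip_force: 7.6
```

>>> apply_moves(
  motion="0 -0.3 0 0 0 0 0;0 -0.5 0 0 0 0 0;0 -0.5 0 0 0 0 0;0 -0.6 0 0 0 0 0;0 -0.6 0 0 0 0 0;0 -0.6 0 0 0 0 0;0 -0.6 0 0 0 0 0;0 -0.6 0 0 0 0 0;0 -0.6 0 0 0 0 0;0 -0.6 0 0 0 0 0;0 -0.6 0 0 0 0 0;0 -0.6 0 0 0 0 0;0 -0.6 0 0 0 0 0;0 -0.6 0 0 0 0 0;0 -0.6 0 0 0 0 0;0 0 0 0 0 0 0",
)

```text
time: 7.5
tool_pos: [0.5383, -0.0536, 0.058]
tool_rot: [3.139, -0.003, 0.468]
contact_force: [-2.3, 3.3, 19.2]
opening: 0.0006
grip_force: 9.5
```

>>> apply_moves(
  motion="0 -0.5 0 0 0 0 0;0 -0.5 0 0 0 0 0;0 -0.5 0 0 0 0 0;0 -0.4 0 0 0 0 0;0 -0.4 0 0 0 0 0;0 -0.4 0 0 0 0 0;0 -0.4 0 0 0 0 0;0 0 0 0 0 0 0",
)

```text
time: 8.5
tool_pos: [0.5182, -0.0654, 0.0584]
tool_rot: [3.134, -0.019, 0.465]
contact_force: [24.9, 19.4, 1.4]
opening: 0.0005
grip_force: 16.9
```

>>> apply_moves(
  motion="0 0 0 0 0 0 0;0 0 0 0 0 0 0;0 0 0 -0.6 0 0 0;0 0 0 -0.6 0 0 0;0 0 0 -0.6 0 0 0;0 0 0 -0.6 0 0 0;0 0 0 -0.4 0 0 0;0 1 0 0 0 0 0;0 0.6 0 0 0 0 0;0 0 0 -2 0 0 0;0 0 0 -3 0 0 0;0 0 0 -5 0 0 0;0 0 0 -5 0 0 0;0 5 0 -4 0 0 0;0 5 0 -3 0 0 0;0 5 0 0 0 0 0;0 0 0 0 0 0 0",
)

```text
time: 10.62
tool_pos: [0.658, 0.008, 0.3001]
tool_rot: [-3.14, 0.003, 0.47]
contact_force: [0.0, -0.8, -0.6]
opening: 0.0004
grip_force: 0.0
```

Run:
```python
from cell import robot
import cv2,numpy as np
p=robot.read_camera('side');q=robot.read_camera('scene')
b=cv2.resize(p['img'][140:220,150:400],None,fx=3,fy=3,interpolation=cv2.INTER_CUBIC)
a=cv2.resize(q['img'][135:345,125:355],None,fx=1.65,fy=1.65,interpolation=cv2.INTER_CUBIC)
o=np.zeros((b.shape[0]+a.shape[0],750,3),np.uint8);o[:240]=b;o[240:,:a.shape[1]]=a
cv2.imwrite('pics/f.png',o[:,:,::-1])
```

```text
(no output)
```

View pics/f.png

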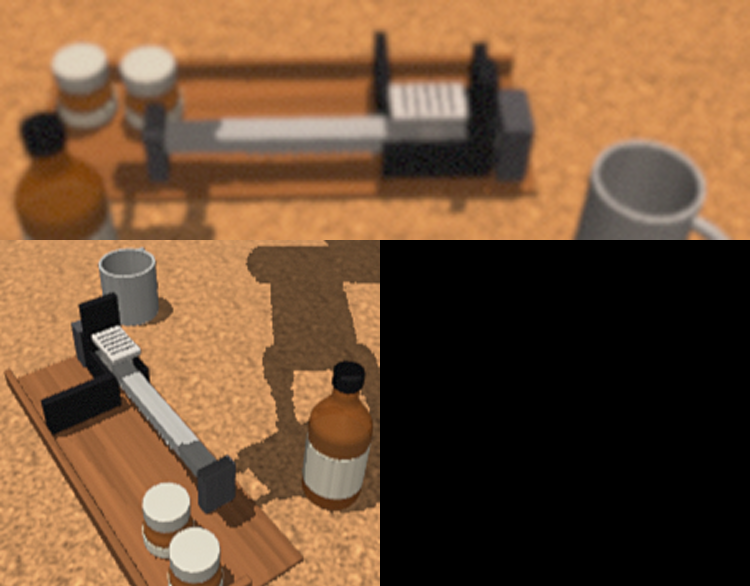

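The carriage sits flush against the end stop (side crop, x≈497) with the pad up. Jars, bottle and jug are standing undisturbed.

```bash
python3 -c "
from cell import robot
print(robot.hand_in())"
```

```text
the job is handed in; nothing more can be done
None
```

I pushed the row stop back with the pad held down until it came up hard against the end stop, then let go. The last pictures show it there with the pad up and the jars, bottle and jug standing, and I handed the job in; no verdict came back.

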